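# Dust off and lift the autosampler cover

### The job

Give the clear cover of the tube autosampler a puff of air, by pressing the red nozzle cap of the clamped duster can fully down and letting it spring back up, so that no dust falls on the samples. Then take the cover by its blue grip and lift it straight up, without knocking the tubes, until its lower rim is at least 3 cm above the red tube caps. Finish while still holding it there, level and steady over the sampler, and leave everything else on the table where it is.

Things in the scene. Friction and masses are not known exactly. Their poses are not given: they have to be found in the camera images.
- sampler: fixed white autosampler base, 220 x 220 mm, its flat deck 40 mm above the table; origin on the table under its centre. A thin steel post (125 mm high) with a short brass arm stands at its +x,-y corner, outside the cover
- carousel: fixed ring of 14 red-capped tubes on the sampler's deck, concentric with the sampler (tube centres 70 mm from the axis); origin at the centre on the deck; cap tops are 52 mm above the deck, 92 mm above the table
- cover_grip (a point): centre of the blue bar grip on the loose clear cover: bar 70 mm along its x, 16 mm wide along its y, 26 mm high along z (up), on two short posts 14 mm thick. Bar centre is 93 mm above the cover's lower rim, 27 mm above its flat top, and 133 mm above the table at the start
- cover: loose clear cover: round drum open below, 190 mm outside diameter, 4 mm wall, 66 mm high without grip, 0.3 to 0.5 kg, standing on the sampler's deck around the tubes, centred to a few mm (inside it clears the tubes by about 13 mm); origin at the centre of its lower rim, axes as the grip's
- duster: fixed green compressed-air can, 52 mm diameter, clamped upright on an 85 mm square foot beside the sampler; origin on the table under its axis; its -x side faces the sampler
- nozzle_top (a point): centre of the flat top of the duster's red sprung nozzle cap, 32 mm diameter, 22 mm high, 182 mm above the table when up; it is pressed straight down
- nozzle (a joint): travel of the nozzle cap in m: 0 up, 0.006 fully down; spring needs 2 N to start and 5 N at the bottom, and lifts it again when let go
- beaker: loose glass beaker, 64 mm diameter, 85 mm high, beside the sampler; origin under its centre; leave alone
- amber: loose amber bottle, 60 mm diameter, 120 mm high; origin under its centre; leave alone
- wash: loose white bottle with red cap, 68 mm diameter, 150 mm high; origin under its centre; leave alone
- rack: loose blue block, 110 x 45 mm, with four red-capped tubes, 74 mm high; origin under its centre; leave alone
- driver: red-handled screwdriver, 200 mm long, 26 mm high, lying on the table; leave alone
There are look-alikes about, which are no part of the job. Leave any orange look-alike of the cover alone.

How it is judged (in metres and radians):
On the way, in this order (a step that is already met when the one before it is completed fails the run):
1. the nozzle cap is pressed down while the cover is still on (value of joint nozzle above 0.004 m and z of cover_grip in the frame of sampler below 0.14 m), for 0.05 s.
2. the nozzle cap has sprung back up (value of joint nozzle below 0.001 m), for 0.1 s.
3. the cover is held level and steady, clear above the tubes (z of cover_grip in the frame of sampler above 0.205 m and horizontal distance between cover_grip and sampler below 0.05 m and angle between cover_grip's own z axis and vertical below 0.12 rad and contact force between cover and the fingers above 1 N and contact force between cover and sampler below 0.1 N and contact force between cover and duster below 0.1 N and linear speed of cover below 0.03 m/s and angular speed of cover below 0.2 rad/s), for 0.5 s.
At the end, for the whole second after the job is handed in: Gripper holds the cover within 50 mm of the sampler's axis, rim 20 mm or more above the tube caps, tilt under 0.12 rad, slower than 30 mm/s and 0.2 rad/s, touching neither sampler, tubes nor can; nozzle cap up; no other thing moved over 30 mm (all of step 3 and value of joint nozzle below 0.001 m and distance of each of beaker, amber, wash, rack, driver from where it was at the start of the episode below 0.03 m); the arm keeps its last pose, push and grip.
It fails at once if the cover is knocked against the tubes (contact force between cover and carousel above 8 N).
It fails at once if the cover is tipped (angle between cover_grip's own z axis and vertical above 0.4 rad).
It fails at once if a bystander is knocked away (distance of any of beaker, amber, wash, rack, driver from where it was at the start of the episode above 0.04 m).
It also fails if it takes over 48 s, if anything falls off the work surface, if the arm or the gripper's body presses on something with over 40 N, if the wrist force passes 120 N, or if a joint passes its speed limit or range.

### The arm

A 6-joint arm with a two-finger parallel gripper is mounted at the origin on the work surface. World frame = base frame: x ahead of the robot, y to its left, z up, the work surface at z = 0. Lengths are in mm, angles in rad, forces in N, time in s.
With the tool pointing down it reaches from about 275 to 1000 mm from the base axis. Payload 8.4 kg.
Tool frame: the origin (TCP) lies at the very end of the fingers, on their centre line; the grasp point (between the pads) lies 19 mm behind it (r.tcp_to_grasp is the distance from the TCP to the grasp point, in mm); z points along the fingers, y is the line along which they close (so a half turn about z gives the same grasp; the last joint's range is limited). The gripper opens to 85 mm and grips with 20 to 120 N. Pads are 22 mm wide; open, the fingers measure 114 mm over their backs; the gripper's body (76 mm by 85 mm) begins 54 mm behind the grasp point. The pads swing forward as they close: fully open they stand 13 mm farther back than shut.
Start: joints at [1.208, 0.353, 1.633, -0, 1.155, -0.002], TCP at [220.638, 584.762, 231.281] pointing down, gripper open.
Joint ranges: [-2.63, 2.63], [-0.92, 2.1], [0.06, 2.66], [-1.3, 4.44], [0, 2.69], [-3.02, 3.02]. Speed limits (rad/s): [2.22, 2.22, 2.79, 3.14, 3.14, 3.14].

### API

Orientations are given as [roll, pitch, yaw] about the fixed x, y, z axes, in that order (R = Rz(yaw) Ry(pitch) Rx(roll)).
In Python, from rig import r gives the robot as it stands. The module is installed in compiled form; this text tells all that it offers.
- The arm moves only by the tool play_rows, never from a script. Its argument "rows" is a list of rows, each an object with "dp": the shift along the tool's x, y, z in units of 40 mm (1.0 is 40 mm), a list of three; "turn": the turn, a rotation vector about the tool's x, y, z in units of 6 degrees (1.0 is 6 degrees), a list of three; "fingers": the closure, from 0 (fully open) to 1 (shut). In form: [{"dp": [tx, ty, tz], "turn": [wx, wy, wz], "fingers": fingers}, ...]. A call has 1 to 5 rows; each row shifts and turns the commanded pose from where the row before left it, along the tool's axes as they then stand; what a row does not reach is not made up. A row lasts 1/12 s, in which the tool goes at most 41.7 mm and 7.16 degrees, less where a joint would pass 70% of its speed; a pose out of reach is approached as far as the arm can. A call is refused whole if a number of a shift passes 1 or a number of a turn 1, either way. A call with a gripper value outside its range is refused whole. The fingers move at their own pace and stop on an object; "force" is the grip in N (left out, the last holds). Time passes only in rows, so rows that do not move let the fingers close. It gives the time, the measured TCP pose, the force, the opening and the grip force at its end, in the units of the state.
- r.sense(): the state, without advancing time (a new reading comes with each control period).
- r.grab_frame(name): name is "side" or "top" or "wrist"; returns a dict with "pixels" (480x640x3 uint8, red, green, blue), "fx", "fy", "cx", "cy" (pixels), "dist" ([k1, k2, p1, p2, k3] as OpenCV has them; the pictures are not rectified), "pose" (4x4, takes a point from camera to world coordinates). Camera axes: x right, y down, z forward; pixel columns grow to the right and rows downward; lengths in mm; the calibration is good to about 2 mm. A picture is of the moment at which its call begins. There is no depth.
- r.sign_off(): hands the job in; it is judged then, once.
The state is a dict: "clock": time; "qpos": joint angles; "qvel": joint speeds; "joint_efforts": joint torques, N m; "eef_pos": TCP position; "tcp_rot": TCP orientation; "contact_force": force on the tool from outside, world axes, zero at the start; "wrist_torque": the same for the moment, N m; "opening": opening from 0.0 (shut) to 1.0 (fully open); "grasp_force": force on a finger pad.
Only numpy, scipy, OpenCV 4.12 (cv2) and the standard library are available. Lean on these libraries where they do the work, as an engineer would, in place of code of your own. Each camera call takes 0.05 s, during which the arm holds its last target. There are 200 camera calls.

## Working session

There is one attempt and no reset: what is moved stays moved. The work goes in short steps, Python scripts to look and compute and a tool call to move; the robot and the scene stay as the last step left them, time stands still between calls to the robot, and variables do not carry over. Pictures are saved under pics/ and viewed, at most 10 in all, crops included, and the job is handed in when it is done.

Besides the shell and the picture viewer there is one more tool, called after "Request:" as name(argument=value, ...), one argument or row to a line, values as JSON. play_rows: Moves the arm, as the interface text tells. Its arguments: {"type":"object","properties":{"rows":{"type":"array"},"force":{"type":"number"}},"required":["rows"]}

```bash
mkdir -p pics; cat > h.py <<'E'
from rig import r
import numpy as np, cv2
def grab(n,save=None):
    f=r.grab_frame(n); 
    if save: cv2.imwrite('pics/'+save,cv2.cvtColor(f['pixels'],cv2.COLOR_RGB2BGR))
    return f
def ray(f,uv):
    K=np.array([[f['fx'],0,f['cx']],[0,f['fy'],f['cy']],[0,0,1]]);T=np.array(f['pose'])
    p=cv2.undistortPoints(np.float64(uv).reshape(-1,1,2),K,np.float64(f['dist'])).reshape(-1,2)
    d=np.c_[p,np.ones(len(p))]@T[:3,:3].T
    return T[:3,3],d
def onz(f,uv,z):
    o,d=ray(f,uv); return o+d*((z-o[2])/d[:,2])[:,None]
E
python3 - <<'E'
from h import *
s=r.sense();print(s)
a=grab('top','top0.png');b=grab('side','side0.png')
for f in(a,b):print(np.round(f['pose'],2),f['fx'])
E
```

```text
{'clock': 0.0, 'qpos': array([ 1.20758674e+00,  3.53641751e-01,  1.63416322e+00,  3.70494891e-05,
        1.15519910e+00, -2.41321033e-03]), 'qvel': array([ 0.00056511,  0.00015861,  0.00071062, -0.00057199, -0.000167  ,
       -0.0004746 ]), 'joint_efforts': array([ 4.55998861e-04, -6.05255485e+01, -3.42073417e+01,  1.45182707e-04,
        9.42239247e-03, -4.64946515e-05]), 'eef_pos': array([220.45892956, 584.3005288 , 230.5532331 ]), 'tcp_rot': array([-3.14018131e+00, -3.72804814e-05,  2.78078127e+00]), 'contact_force': array([0.71523736, 0.19611127, 1.04426172]), 'wrist_torque': array([0.01163957, 0.01838669, 0.00468985]), 'grasp_force': 0.0, 'opening': 0.9964178496798967}
[[ 2.00000e-02 -1.00000e+00  6.00000e-02  4.07100e+02]
 [-1.00000e+00 -2.00000e-02 -1.00000e-02 -3.29900e+01]
 [ 2.00000e-02 -6.00000e-02 -1.00000e+00  1.61593e+03]
 [ 0.00000e+00  0.00000e+00  0.00000e+00  1.00000e+00]] 515.40342346348
[[ 8.3000e-01 -3.9000e-01  4.0000e-01 -1.3000e-01]
 [-5.6000e-01 -5.8000e-01  5.9000e-01 -7.5920e+02]
 [-0.0000e+00 -7.2000e-01 -7.0000e-01  9.5355e+02]
 [ 0.0000e+00  0.0000e+00  0.0000e+00  1.0000e+00]] 527.4029205415007
```

View pics/top0.png

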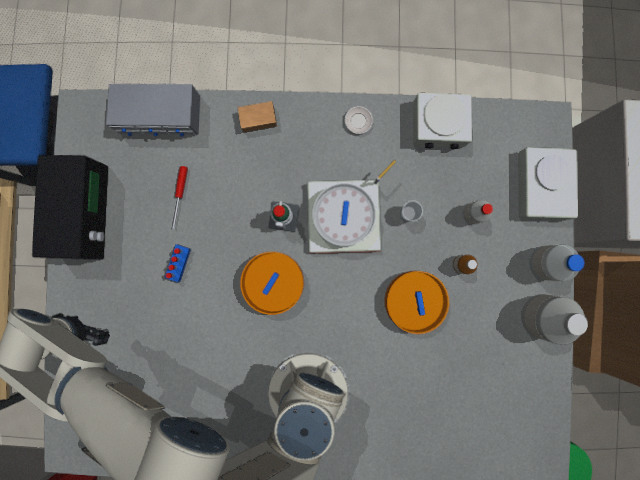

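View pics/side0.png

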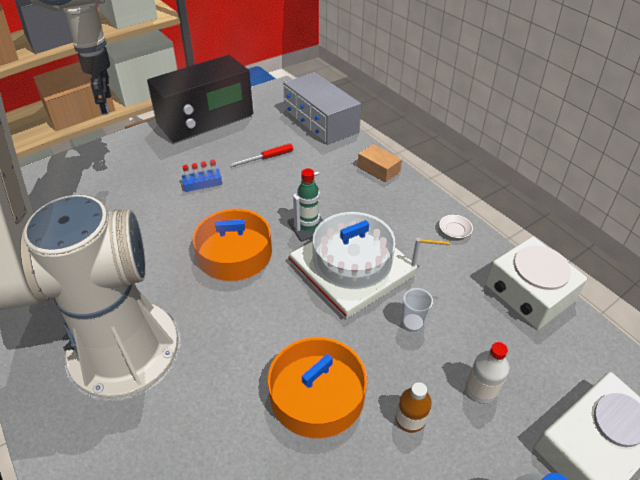

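The top view shows the clear cover's grip at about (345,213) and the red nozzle cap at (280,211). In the side view they are at (355,232) and (308,175). The two orange covers are look-alikes.

```bash
python3 - <<'E'
from h import *
def blob(f,box,lo,hi,lo2=None,hi2=None):
    h=cv2.cvtColor(f['pixels'],cv2.COLOR_RGB2HSV)
    m=cv2.inRange(h,lo,hi)
    if lo2: m|=cv2.inRange(h,lo2,hi2)
    x0,x1,y0,y1=box; k=np.zeros_like(m);k[y0:y1,x0:x1]=m[y0:y1,x0:x1]
    n,l,st,c=cv2.connectedComponentsWithStats(k);i=1+st[1:,4].argmax()
    pts=np.argwhere(l==i)[:,::-1].astype(np.float32)
    return c[i],st[i],cv2.minAreaRect(pts)
B=((105,120,60),(125,255,255));R=((0,150,80),(6,255,255),(172,150,80),(180,255,255))
a=grab('top');b=grab('side')
ga,gb=blob(a,(325,365,190,235),*B),blob(b,(335,375,215,245),*B)
na,nb=blob(a,(265,295,195,225),*R),blob(b,(295,320,163,190),*R)
print(ga,gb,na,nb)
def tri(u,v):
    (o1,d1),(o2,d2)=ray(a,[u]),ray(b,[v]);d1=d1[0];d2=d2[0]
    t=np.linalg.lstsq(np.c_[d1,-d2],o2-o1,rcond=None)[0]
    p,q=o1+t[0]*d1,o2+t[1]*d2;return (p+q)/2,np.linalg.norm(p-q)
print('grip',onz(a,[ga[0]],142),onz(b,[gb[0]],135),tri(ga[0],gb[0]))
print('noz',onz(a,[na[0]],180),onz(b,[nb[0]],175),tri(na[0],nb[0]))
bx=cv2.boxPoints(ga[2]);w=onz(a,bx,146);print(w)
for i in(0,1):
    e=w[i+1]-w[i];print(np.linalg.norm(e),np.arctan2(e[1],e[0]))
E
```

```text
(array([344.65217391, 212.46956522]), array([341, 201,   8,  24, 115], dtype=int32), ((344.64508056640625, 212.51705932617188), (4.790491104125977, 23.426668167114258), 6.709836959838867)) (array([354.39093484, 230.7223796 ]), array([341, 220,  28,  24, 353], dtype=int32), ((355.1896667480469, 231.7241668701172), (14.855626106262207, 30.268341064453125), 68.19859313964844)) (array([278.6728972 , 210.76635514]), array([273, 205,  12,  12, 107], dtype=int32), ((278.60003662109375, 210.70001220703125), (10.733125686645508, 11.180339813232422), 63.43495178222656)) (array([307.47058824, 175.16339869]), array([302, 168,  12,  15, 153], dtype=int32), ((307.5, 175.0), (14.0, 11.0), 90.0))
grip [[552.48704352 -96.84179494 142.        ]] [[ 547.14339514 -101.04868007  135.        ]] (array([552.62548765, -96.63176406, 128.684277  ]), np.float64(2.812474090912428))
noz [[549.1059038   89.47169792 180.        ]] [[543.91451876  83.6405412  175.        ]] (array([549.59328418,  90.92320254, 167.91501752]), np.float64(1.6454269955864267))
[[ 519.07980546  -86.60267491  146.        ]
 [ 586.21875028  -93.04057726  146.        ]
 [ 584.94412555 -106.73684266  146.        ]
 [ 517.80064201 -100.25563579  146.        ]]
67.44690133237614 -0.095596957743503
13.755448154265794 -1.6635927148553769
```

Request:
play_rows(
  rows=[
    {"dp": [0, 0, -0.3], "turn": [0, 0, -0.86], "fingers": 1},
    {"dp": [0, 0, -0.3], "turn": [0, 0, -0.86], "fingers": 1},
    {"dp": [0, 0, -0.3], "turn": [0, 0, -0.86], "fingers": 1},
    {"dp": [-0.62, -0.77, 0], "turn": [0, 0, 0], "fingers": 1},
    {"dp": [-0.62, -0.77, 0], "turn": [0, 0, 0], "fingers": 1},
  ],
)

```text
clock: 0.62
eef_pos: [264.2, 519.5, 267.7]
tcp_rot: [3.14, 0.0, 3.055]
contact_force: [1.6, 0.1, -1.0]
opening: 0.298
grasp_force: 0.0
```

Request:
play_rows(
  rows=[
    {"dp": [-0.62, -0.77, 0], "turn": [0, 0, 0], "fingers": 1},
    {"dp": [-0.62, -0.77, 0], "turn": [0, 0, 0], "fingers": 1},
    {"dp": [-0.62, -0.77, 0], "turn": [0, 0, 0], "fingers": 1},
    {"dp": [-0.62, -0.77, 0], "turn": [0, 0, 0], "fingers": 1},
    {"dp": [-0.62, -0.77, 0], "turn": [0, 0, 0], "fingers": 1},
  ],
)

```text
clock: 1.03
eef_pos: [374.6, 352.6, 267.3]
tcp_rot: [3.142, 0.0, 3.051]
contact_force: [0.5, -0.1, -0.2]
opening: -0.001
grasp_force: 0.0
```

Request:
play_rows(
  rows=[
    {"dp": [-0.62, -0.77, 0], "turn": [0, 0, 0], "fingers": 1},
    {"dp": [-0.62, -0.77, 0], "turn": [0, 0, 0], "fingers": 1},
    {"dp": [-0.62, -0.77, 0], "turn": [0, 0, 0], "fingers": 1},
    {"dp": [-0.62, -0.77, 0], "turn": [0, 0, 0], "fingers": 1},
    {"dp": [0, 0, 0], "turn": [0, 0, 0], "fingers": 1},
  ],
)

```text
clock: 1.45
eef_pos: [464.6, 217.6, 267.4]
tcp_rot: [-3.14, 0.002, 3.047]
contact_force: [1.0, 1.2, 0.4]
opening: -0.001
grasp_force: 0.0
```

```bash
python3 - <<'E'
from h import *
f=grab('wrist','w1.png');print(np.round(f['pose'],2));print(r.sense()['eef_pos'],r.sense()['tcp_rot'])
E
```

```text
[[ 9.0000e-02  9.6000e-01  2.7000e-01  3.9593e+02]
 [ 1.0000e+00 -9.0000e-02 -3.0000e-02  2.2366e+02]
 [-0.0000e+00  2.7000e-01 -9.6000e-01  4.1013e+02]
 [ 0.0000e+00  0.0000e+00  0.0000e+00  1.0000e+00]]
[463.18875341 219.8298481  267.22890789] [-3.14106235e+00  3.43930616e-04  3.04624049e+00]
```

View pics/w1.png

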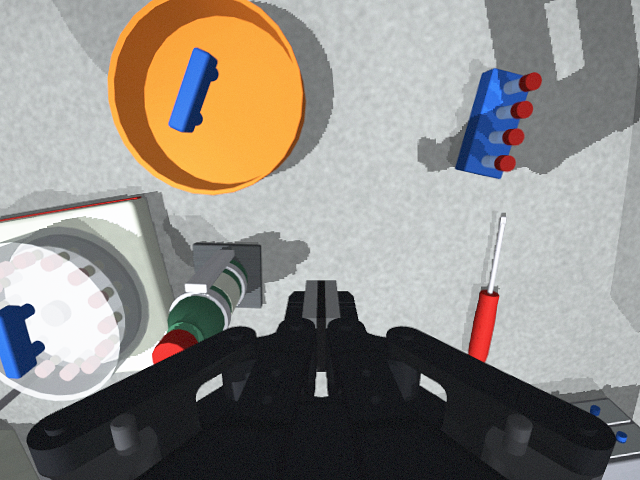

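The wrist view shows the nozzle cap at (175,345), partly hidden by a finger, and the cover grip at (15,340). I'll move back and sideways for a clear view of both.

Request:
play_rows(
  rows=[
    {"dp": [0.2, -0.94, 0], "turn": [0, 0, 0], "fingers": 1},
    {"dp": [0.2, -0.94, 0], "turn": [0, 0, 0], "fingers": 1},
    {"dp": [0.2, -0.94, 0], "turn": [0, 0, 0], "fingers": 1},
    {"dp": [0.2, -0.94, 0], "turn": [0, 0, 0], "fingers": 1},
    {"dp": [0.2, -0.94, 0], "turn": [0, 0, 0], "fingers": 1},
  ],
)

```text
clock: 1.92
eef_pos: [403.6, 38.6, 267.2]
tcp_rot: [3.141, -0.0, 3.053]
contact_force: [0.4, -0.4, 0.1]
opening: 0.0
grasp_force: 0.0
```

Request:
play_rows(
  rows=[
    {"dp": [0.2, -0.94, 0], "turn": [0, 0, 0], "fingers": 1},
    {"dp": [0, 0, 0], "turn": [0, 0, 0], "fingers": 1},
    {"dp": [0, 0, 0], "turn": [0, 0, 0], "fingers": 1},
  ],
)

```text
clock: 2.17
eef_pos: [392.9, 1.6, 267.4]
tcp_rot: [3.141, 0.0, 3.048]
contact_force: [1.4, 0.3, 0.4]
opening: -0.0
grasp_force: 0.0
```

```bash
python3 - <<'E'
from h import *
f=grab('wrist','w2.png');print(np.round(f['pose'],2));s=r.sense();print(s['eef_pos'],s['tcp_rot'],s['clock'])
np.savez('w2.npz',**f)
E
```

```text
[[ 9.0000e-02  9.6000e-01  2.7000e-01  3.2434e+02]
 [ 1.0000e+00 -9.0000e-02 -3.0000e-02  7.2000e+00]
 [ 0.0000e+00  2.7000e-01 -9.6000e-01  4.1028e+02]
 [ 0.0000e+00  0.0000e+00  0.0000e+00  1.0000e+00]]
[393.41450138   2.58711454 267.44056034] [3.14089939e+00 5.39501238e-04 3.04937958e+00] 2.2167
```

View pics/w2.png

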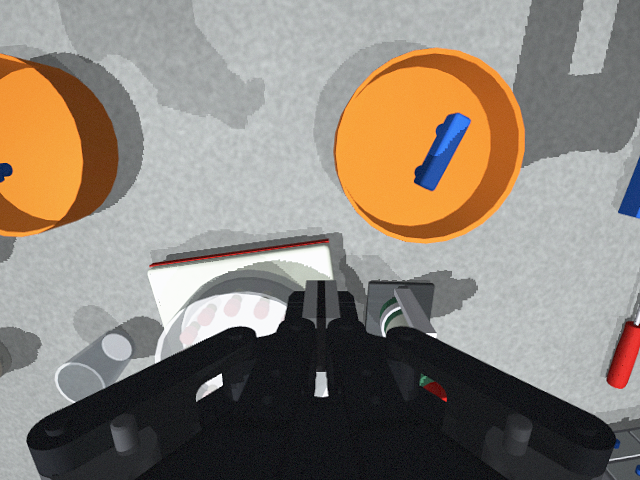

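The gripper hides whatever lies ahead of it in this view, so I'll go forward and look again.

Request:
play_rows(
  rows=[
    {"dp": [-0.9, 0.08, 0], "turn": [0, 0, 0], "fingers": 1},
    {"dp": [-0.9, 0.08, 0], "turn": [0, 0, 0], "fingers": 1},
    {"dp": [-0.9, 0.08, 0], "turn": [0, 0, 0], "fingers": 1},
    {"dp": [-0.9, 0.08, 0], "turn": [0, 0, 0], "fingers": 1},
    {"dp": [-0.9, 0.08, 0], "turn": [0, 0, 0], "fingers": 1},
  ],
)

```text
clock: 2.63
eef_pos: [576.3, 4.7, 266.8]
tcp_rot: [3.141, -0.0, 3.054]
contact_force: [-0.4, 0.5, 0.7]
opening: -0.001
grasp_force: 0.0
```

Request:
play_rows(
  rows=[
    {"dp": [-0.9, 0.08, 0], "turn": [0, 0, 0], "fingers": 1},
    {"dp": [0, 0, 0], "turn": [0, 0, 0], "fingers": 1},
    {"dp": [0, 0, 0], "turn": [0, 0, 0], "fingers": 1},
  ],
)

```text
clock: 2.88
eef_pos: [611.7, 4.5, 265.9]
tcp_rot: [3.141, -0.002, 3.054]
contact_force: [0.8, 0.2, -0.5]
opening: -0.003
grasp_force: 0.0
```

```bash
python3 - <<'E'
from h import *
f=grab('wrist','w3.png');print(np.round(f['pose'],2),f['fx']);s=r.sense();print(s['eef_pos'],s['tcp_rot'],s['clock'])
np.savez('w3.npz',**f)
E
```

```text
[[ 9.0000e-02  9.6000e-01  2.7000e-01  5.4343e+02]
 [ 1.0000e+00 -9.0000e-02 -2.0000e-02  9.6700e+00]
 [ 0.0000e+00  2.7000e-01 -9.6000e-01  4.0885e+02]
 [ 0.0000e+00  0.0000e+00  0.0000e+00  1.0000e+00]] 340.8373571476252
[610.34258544   4.13513248 266.12530637] [ 3.14137275e+00 -2.09519906e-03  3.05332424e+00] 2.9333
```

View pics/w3.png

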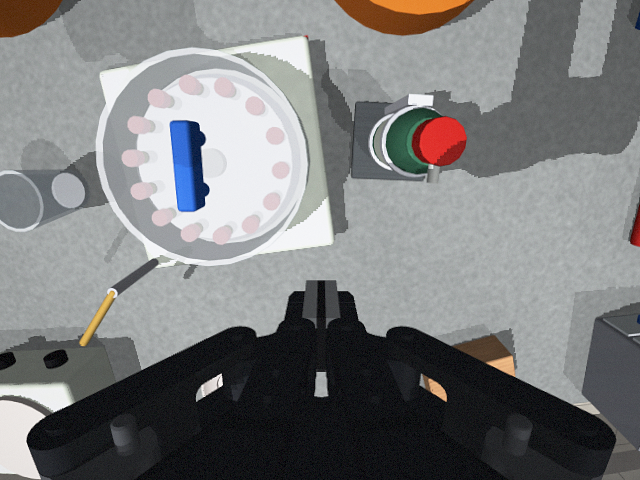

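Now both are clear: the nozzle cap is at about (440,141) and the grip bar at about (187,165), with the post and brass arm at (110,290), outside the cover.

```bash
python3 - <<'E'
from h import *
f=dict(np.load('w3.npz'));h=cv2.cvtColor(f['pixels'],cv2.COLOR_RGB2HSV)
m=cv2.inRange(h,(105,120,60),(125,255,255));m[:,:150]=0;m[:,215:]=0;m[:100]=0;m[220:]=0
# top face: brighter blue
k=(m>0);v=h[...,2][k];print(np.percentile(v,[5,25,50,75,95]))
c=max(cv2.findContours(m,0,1)[0],key=cv2.contourArea);print(cv2.boundingRect(c))
t=(k&(h[...,2]>np.percentile(v,50)*0.93)).astype(np.uint8)
pts=np.argwhere(t)[:,::-1].astype(np.float32);R=cv2.minAreaRect(pts);print(R)
for z in(133,146):
  w=onz(f,cv2.boxPoints(R),z);print(z,w.mean(0),[(np.linalg.norm(w[i+1]-w[i]),np.arctan2(*(w[i+1]-w[i])[1::-1])) for i in(0,1)])
r_=cv2.inRange(h,(0,150,80),(6,255,255))|cv2.inRange(h,(172,150,80),(180,255,255));r_[:,:400]=0;r_[:,480:]=0;r_[:105]=0;r_[190:]=0
c=max(cv2.findContours(r_,0,1)[0],key=cv2.contourArea);x,rad=cv2.minEnclosingCircle(c);print(x,rad,cv2.boundingRect(c))
print(onz(f,[x],182),onz(f,[[x[0]+3,x[1]]],182),cv2.fitEllipse(c))
for y in range(110,175,6):
  q=np.where(r_[y]>0)[0]; 
  if len(q):print(y,q[0],q[-1],h[y,q[::4],2])
E
```

```text
[ 68.  81. 211. 225. 240.]
(170, 121, 39, 91)
((181.5093536376953, 165.9990997314453), (89.77122497558594, 16.530376434326172), 84.61068725585938)
133 [ 551.5231021  -103.39501784  133.        ] [(np.float64(13.229522266392525), np.float64(1.5532497081867347)), (np.float64(70.71022370421295), np.float64(-0.08611861789155661))]
146 [551.14172842 -98.06642941 146.        ] [(np.float64(12.606053374235131), np.float64(1.5532497081867256)), (np.float64(67.37785659757449), np.float64(-0.08611861789155675))]
(438.9709777832031, 140.44837951660156) 27.536489486694336 (412, 116, 55, 50)
[[548.03078699  86.02544013 182.        ]] [[548.18166576  87.98779248 182.        ]] ((439.11761474609375, 140.77435302734375), (47.31894302368164, 54.34040832519531), 73.05638885498047)
116 444 445 [105]
122 424 458 [ 85 186 223 222 221 221 220 220 195]
128 417 463 [ 99  97 226 222 222 224 223 222 221 221 220 223]
134 413 465 [ 96 104 213 225 224 224 222 223 221 221 223 221 220 206]
140 412 465 [100 105 216 226 224 225 224 222 223 222 221 222 203 176]
146 412 464 [109 109 229 227 225 225 225 223 223 221 166 137 137 135]
152 414 461 [103 110 221 227 225 225 222 224 155 139 140 134]
158 419 457 [104 105 228 226 227 223 144 142 143 140]
164 434 448 [ 92 136 140 127]
```

Request:
play_rows(
  rows=[
    {"dp": [0.58, 0.65, 0], "turn": [0, 0, 0], "fingers": 1},
    {"dp": [0.58, 0.65, 0], "turn": [0, 0, 0], "fingers": 1},
    {"dp": [0.58, 0.66, 0], "turn": [0, 0, 0], "fingers": 1},
    {"dp": [0, 0, 0.8], "turn": [0, 0, 0], "fingers": 1},
    {"dp": [0, 0, 0.8], "turn": [0, 0, 0], "fingers": 1},
  ],
)

```text
clock: 3.35
eef_pos: [547.3, 89.0, 205.0]
tcp_rot: [3.14, 0.005, 3.054]
contact_force: [-0.2, -0.2, -0.5]
opening: -0.002
grasp_force: 0.0
```

Request:
play_rows(
  rows=[
    {"dp": [0, 0, 0.2], "turn": [0, 0, 0], "fingers": 1},
    {"dp": [0, 0, 0], "turn": [0, 0, 0], "fingers": 1},
    {"dp": [0, 0, 0], "turn": [0, 0, 0], "fingers": 1},
  ],
)

```text
clock: 3.6
eef_pos: [547.9, 86.6, 196.0]
tcp_rot: [3.142, -0.0, 3.051]
contact_force: [0.5, 0.0, 0.9]
opening: 0.002
grasp_force: 0.0
```

Centred over the cap; now pressing in steps.

Request:
play_rows(
  rows=[
    {"dp": [0, 0.02, 0.2], "turn": [0, 0, 0], "fingers": 1},
    {"dp": [0, 0, 0.15], "turn": [0, 0, 0], "fingers": 1},
    {"dp": [0, 0, 0.05], "turn": [0, 0, 0], "fingers": 1},
    {"dp": [0, 0, 0], "turn": [0, 0, 0], "fingers": 1},
  ],
)

```text
clock: 3.93
eef_pos: [548.8, 87.0, 179.5]
tcp_rot: [3.141, 0.001, 3.051]
contact_force: [1.3, 0.8, 3.5]
opening: -0.001
grasp_force: 1.5
```

Request:
play_rows(
  rows=[
    {"dp": [0, 0, 0.05], "turn": [0, 0, 0], "fingers": 1},
    {"dp": [0, 0, 0], "turn": [0, 0, 0], "fingers": 1},
  ],
)

```text
clock: 4.1
eef_pos: [548.8, 87.1, 177.6]
tcp_rot: [3.141, 0.001, 3.051]
contact_force: [0.8, 0.5, 3.8]
opening: -0.0
grasp_force: 2.0
```

Request:
play_rows(
  rows=[
    {"dp": [0, 0, 0.05], "turn": [0, 0, 0], "fingers": 1},
    {"dp": [0, 0, 0], "turn": [0, 0, 0], "fingers": 1},
  ],
)

```text
clock: 4.27
eef_pos: [548.8, 87.1, 176.0]
tcp_rot: [3.141, 0.001, 3.051]
contact_force: [1.6, -0.1, 6.3]
opening: 0.001
grasp_force: 3.3
```

Request:
play_rows(
  rows=[
    {"dp": [0, 0, 0.05], "turn": [0, 0, 0], "fingers": 1},
    {"dp": [0, 0, 0], "turn": [0, 0, 0], "fingers": 1},
  ],
)

```text
clock: 4.43
eef_pos: [548.9, 87.1, 175.8]
tcp_rot: [3.141, 0.002, 3.051]
contact_force: [-4.8, -1.8, 24.0]
opening: -0.002
grasp_force: 12.1
```

Fully down: the force jumped to 24 N at the stop. Next I release, rise and go over the grip, opening the fingers.

Request:
play_rows(
  rows=[
    {"dp": [0, 0, -0.4], "turn": [0, 0, 0], "fingers": 1},
    {"dp": [0, 0, -0.8], "turn": [0, 0, 0], "fingers": 1},
    {"dp": [0, 0, -0.8], "turn": [0, 0, 0], "fingers": 1},
    {"dp": [0, 0, 0], "turn": [0, 0, 0], "fingers": 1},
  ],
)

```text
clock: 4.77
eef_pos: [550.7, 87.4, 258.8]
tcp_rot: [3.14, 0.007, 3.051]
contact_force: [2.2, 0.6, 0.8]
opening: -0.002
grasp_force: 0.0
```

Request:
play_rows(
  rows=[
    {"dp": [-0.09, -0.92, 0], "turn": [0, 0, 0], "fingers": 0},
    {"dp": [-0.09, -0.92, 0], "turn": [0, 0, 0], "fingers": 0},
    {"dp": [-0.09, -0.92, 0], "turn": [0, 0, 0], "fingers": 0},
    {"dp": [-0.09, -0.92, 0], "turn": [0, 0, 0], "fingers": 0},
    {"dp": [-0.09, -0.92, 0], "turn": [0, 0, 0], "fingers": 0},
  ],
)

```text
clock: 5.18
eef_pos: [548.7, -99.3, 252.8]
tcp_rot: [3.142, -0.001, 3.051]
contact_force: [1.0, -0.2, 0.1]
opening: 0.708
grasp_force: 0.0
```

Request:
play_rows(
  rows=[
    {"dp": [0, 0, 0], "turn": [0, 0, 0], "fingers": 0},
    {"dp": [0, 0, 0], "turn": [0, 0, 0], "fingers": 0},
    {"dp": [0, 0, 0], "turn": [0, 0, 0], "fingers": 0},
  ],
)

```text
clock: 5.43
eef_pos: [549.0, -97.7, 252.8]
tcp_rot: [3.141, -0.001, 3.05]
contact_force: [0.2, -0.2, -0.9]
opening: 1.0
grasp_force: 0.0
```

```bash
python3 - <<'E'
from h import *
f=grab('wrist','w4.png');s=r.sense();print(s['eef_pos'],s['tcp_rot'],s['clock'],s['opening'],r.tcp_to_grasp)
np.savez('w4.npz',**f)
grab('side','s4.png')
E
```

```text
[549.09692159 -97.09654289 252.87167378] [ 3.14113223e+00 -8.93606011e-04  3.05103209e+00] 5.4833 0.9975761352119269 18.700000000000003
```

View pics/w4.png

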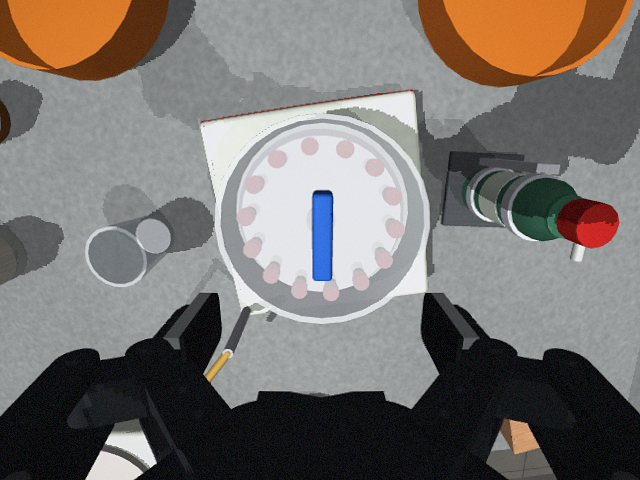

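View pics/s4.png

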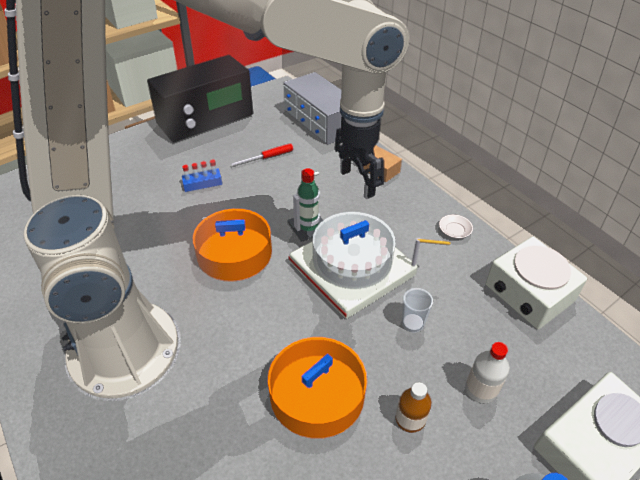

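The open fingers straddle the bar symmetrically (bar at (322,235), finger tips at about (200,300) and (440,300)), and the side view shows the nozzle cap back up. Going down.

Request:
play_rows(
  rows=[
    {"dp": [-0.05, 0, 0.7], "turn": [0, 0, 0], "fingers": 0},
    {"dp": [0, 0, 0.8], "turn": [0, 0, 0], "fingers": 0},
    {"dp": [0, 0, 0.8], "turn": [0, 0, 0], "fingers": 0},
    {"dp": [0, 0, 0.6], "turn": [0, 0, 0], "fingers": 0},
    {"dp": [0, 0, 0.2], "turn": [0, 0, 0], "fingers": 0},
  ],
)

```text
clock: 5.95
eef_pos: [549.1, -96.2, 125.7]
tcp_rot: [3.141, -0.006, 3.053]
contact_force: [-1.2, 0.7, -0.3]
opening: 0.994
grasp_force: 0.0
```

Request:
play_rows(
  rows=[
    {"dp": [0, 0, 0.2], "turn": [0, 0, 0], "fingers": 0},
    {"dp": [0, 0, 0], "turn": [0, 0, 0], "fingers": 0},
    {"dp": [0, 0, 0], "turn": [0, 0, 0], "fingers": 0},
  ],
)

```text
clock: 6.2
eef_pos: [552.2, -97.7, 122.2]
tcp_rot: [-3.142, 0.001, 3.052]
contact_force: [-1.0, -0.5, 0.2]
opening: 0.997
grasp_force: 0.0
```

Request:
play_rows(
  rows=[
    {"dp": [0, 0, 0.12], "turn": [0, 0, 0], "fingers": 0},
    {"dp": [0, 0, 0], "turn": [0, 0, 0], "fingers": 0.5},
    {"dp": [0, 0, 0], "turn": [0, 0, 0], "fingers": 0.7},
    {"dp": [0, 0, 0], "turn": [0, 0, 0], "fingers": 0.8},
    {"dp": [0, 0, 0], "turn": [0, 0, 0], "fingers": 1},
  ],
  force=50,
)

```text
clock: 6.62
eef_pos: [551.6, -98.1, 116.9]
tcp_rot: [-3.142, 0.001, 3.051]
contact_force: [0.9, 0.4, -0.2]
opening: 0.454
grasp_force: 0.0
```

Request:
play_rows(
  rows=[
    {"dp": [0, 0, 0], "turn": [0, 0, 0], "fingers": 1},
    {"dp": [0, 0, 0], "turn": [0, 0, 0], "fingers": 1},
    {"dp": [0, 0, 0], "turn": [0, 0, 0], "fingers": 1},
    {"dp": [0, 0, 0], "turn": [0, 0, 0], "fingers": 1},
  ],
)

```text
clock: 6.95
eef_pos: [551.7, -98.0, 116.8]
tcp_rot: [-3.142, 0.001, 3.051]
contact_force: [-0.8, 0.1, 3.8]
opening: 0.177
grasp_force: 50.2
```

Gripped (15 mm opening, 50 N). Lifting straight up, gently at first.

Request:
play_rows(
  rows=[
    {"dp": [0, 0, -0.1], "turn": [0, 0, 0], "fingers": 1},
    {"dp": [0, 0, -0.15], "turn": [0, 0, 0], "fingers": 1},
    {"dp": [0, 0, -0.2], "turn": [0, 0, 0], "fingers": 1},
    {"dp": [0, 0, 0], "turn": [0, 0, 0], "fingers": 1},
  ],
)

```text
clock: 7.28
eef_pos: [552.2, -98.1, 136.1]
tcp_rot: [-3.141, 0.002, 3.051]
contact_force: [0.9, 0.3, -2.1]
opening: 0.178
grasp_force: 49.3
```

```bash
python3 - <<'E'
from h import *
f=grab('side','s5.png');s=r.sense();print(s['eef_pos'],s['contact_force'],s['wrist_torque'])
cv2.imwrite('pics/s5c.png',cv2.resize(cv2.imread('pics/s5.png')[140:320,260:460],None,fx=3,fy=3))
E
```

```text
[552.05831393 -98.10022617 135.49528432] [ 0.14103383  0.19565041 -3.30381488] [-0.03151762 -0.01472212  0.04713706]
```

View pics/s5c.png

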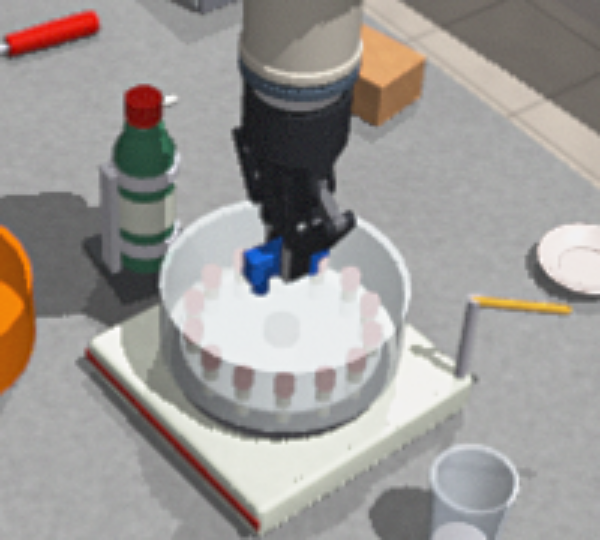

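The cover is off the deck and hangs level from the bar (crop around (290,265)), clear of the tubes. I'll continue up.

Request:
play_rows(
  rows=[
    {"dp": [0, 0, -0.25], "turn": [0, 0, 0], "fingers": 1},
    {"dp": [0, 0, -0.35], "turn": [0, 0, 0], "fingers": 1},
    {"dp": [0, 0, -0.35], "turn": [0, 0, 0], "fingers": 1},
    {"dp": [0, 0, -0.35], "turn": [0, 0, 0], "fingers": 1},
    {"dp": [0, 0, -0.35], "turn": [0, 0, 0], "fingers": 1},
  ],
)

```text
clock: 7.75
eef_pos: [551.2, -97.9, 201.5]
tcp_rot: [3.142, -0.0, 3.051]
contact_force: [0.2, 0.3, -2.7]
opening: 0.174
grasp_force: 49.1
```

Request:
play_rows(
  rows=[
    {"dp": [0, 0, -0.25], "turn": [0, 0, 0], "fingers": 1},
    {"dp": [0, 0, -0.1], "turn": [0, 0, 0], "fingers": 1},
    {"dp": [0, 0, 0], "turn": [0, 0, 0], "fingers": 1},
    {"dp": [0, 0, 0], "turn": [0, 0, 0], "fingers": 1},
    {"dp": [0, 0, 0], "turn": [0, 0, 0], "fingers": 1},
  ],
)

```text
clock: 8.17
eef_pos: [550.8, -97.9, 213.6]
tcp_rot: [3.141, -0.001, 3.051]
contact_force: [0.1, 1.0, -2.8]
opening: 0.182
grasp_force: 49.2
```

Request:
play_rows(
  rows=[
    {"dp": [0, 0, 0], "turn": [0, 0, 0], "fingers": 1},
    {"dp": [0, 0, 0], "turn": [0, 0, 0], "fingers": 1},
    {"dp": [0, 0, 0], "turn": [0, 0, 0], "fingers": 1},
    {"dp": [0, 0, 0], "turn": [0, 0, 0], "fingers": 1},
    {"dp": [0, 0, 0], "turn": [0, 0, 0], "fingers": 1},
  ],
)

```text
clock: 8.58
eef_pos: [551.4, -98.0, 214.3]
tcp_rot: [3.142, -0.0, 3.051]
contact_force: [0.3, 0.2, -3.2]
opening: 0.177
grasp_force: 49.2
```

Request:
play_rows(
  rows=[
    {"dp": [0, 0, 0], "turn": [0, 0, 0], "fingers": 1},
    {"dp": [0, 0, 0], "turn": [0, 0, 0], "fingers": 1},
    {"dp": [0, 0, 0], "turn": [0, 0, 0], "fingers": 1},
    {"dp": [0, 0, 0], "turn": [0, 0, 0], "fingers": 1},
    {"dp": [0, 0, 0], "turn": [0, 0, 0], "fingers": 1},
  ],
)

```text
clock: 9.0
eef_pos: [551.4, -97.9, 214.5]
tcp_rot: [3.142, 0.0, 3.051]
contact_force: [0.5, -0.5, -2.7]
opening: 0.18
grasp_force: 49.2
```

```bash
python3 - <<'E'
from h import *
f=grab('side','s6.png');s=r.sense();print(s['eef_pos'],s['contact_force'],s['wrist_torque'],s['grasp_force'])
E
```

```text
[551.38662341 -97.99129161 214.47974653] [ 0.8624716   0.24781505 -2.52754124] [-0.06397989 -0.03021181 -0.00785496] 49.20761525630951
```

View pics/s6.png

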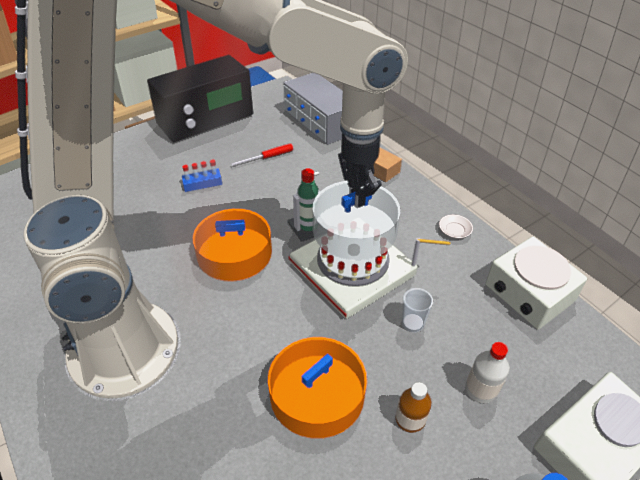

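The cover hangs level at (356,215) above the tubes. It has been lifted about 97 mm, so the rim is about 45 mm above the caps. The nozzle is up and nothing else has moved.

```bash
python3 -c "
from rig import r
print(r.sign_off())"
```

```text
the job is handed in; nothing more can be done
None
```

The nozzle cap was pressed fully down and sprang back, and the job is handed in with the cover held level and steady about 45 mm above the tube caps; the sign-off did not report whether it passed.

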